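Fit the bucket tappets and offer the camshaft up over the head

ROBOT

A 6-joint arm with a two-finger parallel gripper is mounted at the origin on the work surface. World frame = base frame: x ahead of the robot, y to its left, z up, the work surface at z = 0. Lengths are in mm, angles in rad, forces in N, time in s.
With the tool pointing down it reaches from about 275 to 750 mm from the base axis. Payload 10.2 kg.
Tool frame: the origin (TCP) lies at the very end of the fingers, on their centre line; the grasp point (between the pads) lies 19 mm behind it; x points along the fingers, y is the direction in which the jaws open and shut, and the axes are right-handed (so a half turn about x gives the same grasp; the last joint's range is limited). The gripper opens to 85 mm and grips with 20 to 120 N. Pads are 22 mm wide; open, the fingers measure 114 mm over their backs; the gripper's body (76 mm by 85 mm) begins 54 mm behind the grasp point. The pads swing forward as they close: fully open they stand 13 mm farther back than shut.
Start: joints at [1.125, 0.313, 1.498, -0, 1.331, -0.223], TCP at [116.017, 512.027, 231.294] pointing down, gripper open.
Joint ranges: [-2.94, 2.94], [-0.97, 2.17], [0.19, 2.56], [-1.23, 4.37], [0.02, 3.11], [-2.88, 2.88]. Speed limits (rad/s): [2.39, 2.39, 3.01, 3.14, 3.14, 3.14].

INTERFACE

Orientations are given as a unit quaternion [w, x, y, z].
In Python, from rig import ctrl, viewer, order gives the robot as it stands. The module is installed in compiled form; this text tells all that it offers.
- The arm moves only by the tool carry_out, never from a script. Its argument "deltas" is a list of rows, each a list of 7 numbers: the gripper command: -1 is fully open, 1 is shut, values between are in proportion, then the shift along the tool's x, y, z in mm, then the turn, a rotation vector about the tool's x, y, z in degrees. A call has exactly 5 rows; each row is the pose to reach, as a shift and turn from the pose commanded when the call began, along the tool's axes at that moment; what a row does not reach only later rows make up. A row lasts 1/8 s, in which the tool goes at most 62.5 mm and 10.7 degrees, less where a joint would pass 70% of its speed; a pose out of reach is approached as far as the arm can. A call with a gripper value outside its range is refused whole. The fingers move at their own pace and stop on an object; "newtons" is the grip in N (left out, the last holds). Time passes only in rows, so rows that repeat a pose let the fingers close, or fill a call up. It gives the time, the measured TCP pose, the force and the opening at its end, in the units of the state.
- ctrl.sense(): the state, without advancing time (a new reading comes with each control period).
- viewer.capture(name): name is "scene" or "top" or "wrist"; returns the picture (480x640x3 uint8, red, green, blue); there is no depth.
- viewer.calibration(name): a dict with "fx", "fy", "cx", "cy" (pixels), "k1" (the pictures are not rectified: a ray, as slopes to the right and down, at radius r is drawn at 1 + k1 r^2 times it, then the intrinsics apply), "xyz" and "attitude" of the camera in the world; the wrist camera has in their place "T_tool_cam" (4x4, takes a point from camera to tool coordinates, whose origin is the TCP and whose axes are the tool frame's). Camera axes: x right, y down, z forward; pixel columns grow to the right and rows downward; lengths in mm; the calibration is good to about 2 mm. A picture is of the moment at which its call begins: read the wrist's pose just before it. calibration takes no time and is no camera call.
- order.finish_job(): hands the job in, once; it reports no verdict.
The state is a dict: "time_s": time; "joints": joint angles; "dq": joint speeds; "tau": joint torques, N m; "eef_pos": TCP position; "ee_rot": TCP orientation; "force": force on the tool from outside, world axes, zero at the start; "wrist_torque": the same for the moment, N m; "grip_width": opening from 0.0 (shut) to 1.0 (fully open).
Only numpy, scipy, OpenCV 4.12 (cv2) and the standard library are available. Lean on these libraries where they do the work, as an engineer would, in place of code of your own. Each camera call takes 0.05 s, during which the arm holds its last target. There are 200 camera calls.

TASK

Fit the two loose bucket tappets into the two empty bores of the cylinder head, crown up and fully home, the bigger one in the bigger bore and the smaller one in the smaller bore. Then lift the camshaft out of its cradle by its balance point and, keeping it level, bring it over the head, sprocket at the head's timing end (the end with the two bores you just filled), each journal straight above its bearing saddle and a few centimetres clear of it; finish while still holding it there, level and still, so that I can oil the journals before it goes down. Leave the oil can, the spanner, the screwdriver and the tray of bearing caps where they are.

Things in the scene. Friction and masses are not known exactly. Their poses are not given: they have to be found in the camera images.
- head: Aluminium two-cylinder head, fixed, 230 mm long (own x), 136 wide (y), on wood packers 150 wide. Origin on the bench under its middle, z up, +x = timing (sprocket) end. Flat deck 85 mm above the bench, 5 mm rails at y = +-62 mm. Tappet bores in line at y = 0: x = -73, -27 mm already filled (crowns 4 mm above the deck), +27 and +73 mm empty. Bearing saddles at x = -100, 0, +100 mm.
- head_seat (a point): Where the camshaft's origin will be once seated: on its axis line in the middle saddle, 107 mm above the bench. Axes as the head's (x along the line to the timing end). The three saddles are blocks 16 mm long (x), 60 mm wide (y), rising 22 mm above the deck to this height, each with an open half-round seat for a 26 mm journal.
- inlet_bore (a point): Centre of the mouth of the bigger empty bore, in the deck plane 85 mm above the bench; 36 mm wide with a 2 mm chamfer, 22 mm deep to its floor, 27 mm from the middle saddle's centre.
- exhaust_bore (a point): Centre of the mouth of the smaller empty bore, in the deck plane; 30 mm wide with a 2 mm chamfer, 22 mm deep, 73 mm from the middle saddle's centre.
- inlet_tappet: Bigger loose bucket tappet: plain steel cylinder 34 mm wide, 26 mm high, 65 g, crown up on the 3 mm thick rubber mat; origin at the centre of its underside, z up. Fully home in its bore its crown stands 4 mm above the deck.
- exhaust_tappet: Smaller loose bucket tappet: plain steel cylinder 28 mm wide, 26 mm high, 45 g, crown up on the same 3 mm mat, on either side of the bigger one; origin at the centre of its underside, z up.
- camshaft: Steel camshaft, about 0.8 kg, level in its cradle, axis 75 mm above the bench, lobes at any turn. Origin on the axis in the middle journal, own x to the sprocket. Plain shaft 22 mm thick, x = -111 to 121 mm; journals 26 mm thick, 20 long, at x = -100, 0, 100; lobes 12 mm wide at x = -73, -27, 27, 73, up to 23 mm from the axis; sprocket 100 mm across at x = 120 to 132, bolt head to 138.
- balance_point (a point): The camshaft's centre of mass: on its axis, 50 mm from the middle journal towards the sprocket, in the middle of the 34 mm of plain 22 mm shaft between the two lobes nearest the sprocket.
- sprocket_hub (a point): Centre of the camshaft's sprocket: on its axis, 124 mm from the middle journal.
- cradle: Wooden cradle, fixed: base board 214 x 90 x 12 mm and two V-notched uprights 13 mm thick, 60 mm wide and up to 77 mm high under the end journals, at x = +-100 mm. Origin at the bench under its middle, x along the camshaft in it, pointing to the sprocket.
- oil_can: Red hand oil can, 68 mm wide, spout up to 140 mm high; leave it alone. Origin at the centre of its underside.
- spanner: Steel spanner 170 mm long lying on the bench; leave it alone.
- screwdriver: Screwdriver 200 mm long lying on the bench beyond the head; leave it alone.
- cap_tray: Low steel tray 110 x 150 mm, 26 mm high with the three bearing caps laid in it; leave it alone. Origin at the centre of its underside.
There are look-alikes about, which are no part of the job. Leave any green or red look-alike of the inlet_tappet alone.

How it is judged (in metres and radians):
On the way, in this order (a step that is already met when the one before it is completed fails the run):
1. both tappets are fully home in the bores of their own size (horizontal distance between inlet_tappet and inlet_bore below 0.003 m and z of inlet_tappet in the frame of inlet_bore below -0.019 m and angle between each of inlet_tappet, exhaust_tappet's own z axis and vertical below 0.1 rad and horizontal distance between exhaust_tappet and exhaust_bore below 0.003 m and z of exhaust_tappet in the frame of exhaust_bore below -0.019 m), for 0.2 s.
2. the camshaft is lifted clear of its cradle, level, gripped at its balance point (height (world z) of camshaft above 0.1 m and contact force between the fingers and camshaft above 2 N and contact force between camshaft and cradle below 0.2 N and x of the grasp point in the frame of camshaft between 0.034 and 0.066 m and angle between camshaft's own x axis and vertical between 1.501 and 1.641 rad), for 0.2 s.
At the end, for the whole second after the job is handed in: Both tappets home (3 mm) in their own bores; camshaft held within 16 mm of its balance point, level within 4 degrees, sprocket at the timing end, within 12 mm of the saddle line (sprocket 14), axis 15 to 80 mm above its seat, touching neither head nor cradle, still (all of step 1 and x of camshaft in the frame of head_seat between -0.012 and 0.012 m and y of camshaft in the frame of head_seat between -0.012 and 0.012 m and z of camshaft in the frame of head_seat between 0.015 and 0.08 m and x of sprocket_hub in the frame of head_seat above 0.1 m and y of sprocket_hub in the frame of head_seat between -0.014 and 0.014 m and angle between camshaft's own x axis and vertical between 1.501 and 1.641 rad and x of the grasp point in the frame of camshaft between 0.034 and 0.066 m and contact force between the fingers and camshaft above 2 N and contact force between camshaft and head below 0.2 N and contact force between camshaft and cradle below 0.2 N and linear speed of camshaft below 0.02 m/s and angular speed of camshaft below 0.15 rad/s); the arm keeps its last pose, push and grip.
It fails at once if a bystander (oil can, spanner, screwdriver, cap tray) is moved by more than 25 mm (distance of any of oil_can, spanner, screwdriver, cap_tray from where it was at the start of the episode above 0.025 m).
It fails at once if the camshaft is tipped more than 17 degrees from level (angle between camshaft's own x axis and vertical below 1.27 rad or angle between camshaft's own x axis and vertical above 1.87 rad).
It also fails if it takes over 69 s, if anything falls off the work surface, if the arm or the gripper's body presses on something with over 40 N, if the wrist force passes 120 N, or if a joint passes its speed limit or range.

## Working session

There is one attempt and no reset: what is moved stays moved. The work goes in short steps, Python scripts to look and compute and a tool call to move; the robot and the scene stay as the last step left them, time stands still between calls to the robot, and variables do not carry over. Pictures are saved under pics/ and viewed, about 8 in all and at most 12, crops included, and the job is handed in when it is done.

Besides the shell and the picture viewer there is one more tool, called after "Request:" as a command line: name --pt "numbers of a row" for each row, then --argument value for the rest. carry_out: Moves the arm, as the interface text tells. Its arguments: {"type":"object","properties":{"deltas":{"type":"array"},"newtons":{"type":"number"}},"required":["deltas"]}

```bash
mkdir -p pics; ls
python3 - <<'E'
from rig import ctrl,viewer,order
import cv2
print(ctrl.sense())
for n in("scene","top","wrist"):
    print(n,viewer.calibration(n))
for n in("scene","top"):
    cv2.imwrite(f"pics/{n}0.png",viewer.capture(n)[:,:,::-1])
E
```

```text
pics
{'time_s': 0.0, 'joints': array([ 1.12457956e+00,  3.13443434e-01,  1.49842512e+00,  3.24002505e-05,
        1.33099725e+00, -2.23396891e-01]), 'dq': array([-1.11244638e-03,  3.44587912e-04, -7.75623640e-05, -2.08247419e-03,
       -1.56280808e-04, -2.57567198e-04]), 'tau': array([-1.05491807e-03, -4.12265146e+01, -2.59737647e+01, -2.39760302e-04,
        4.21865378e-03,  9.95796086e-06]), 'eef_pos': array([115.90637345, 511.78911695, 230.74293915]), 'ee_rot': array([ 0.70256409,  0.07819708,  0.70288092, -0.07904003]), 'force': array([0.7383393 , 0.48752581, 0.93334877]), 'wrist_torque': array([0.02734146, 0.0224138 , 0.04679516]), 'grip_width': 0.9980164820492242}
scene {'fx': 518.1833697487631, 'fy': 518.1833697487631, 'cx': 328.41779934337103, 'cy': 231.30633727132292, 'k1': -0.15499881190830003, 'xyz': array([867.61291586, 577.79628406, 919.95744313]), 'attitude': array([-0.08559853,  0.21555109,  0.91591498, -0.32758263])}
top {'fx': 552.8374260616422, 'fy': 552.8374260616422, 'cx': 315.7372947416725, 'cy': 237.0615059473624, 'k1': -0.1060150399744115, 'xyz': array([ 465.81360894,  -24.05784239, 1440.31629331]), 'attitude': array([ 0.04003932, -0.70306117,  0.70973768, -0.01934626])}
wrist {'fx': 384.8518433795252, 'fy': 384.8518433795252, 'cx': 314.16057450573464, 'cy': 235.05183722392186, 'k1': -0.05358025080411046, 'T_tool_cam': array([[-1.32485416e-04, -2.61336277e-01,  9.65247809e-01,
        -1.43407460e+02],
       [ 9.99998946e-01,  1.36087617e-03,  5.05705978e-04,
        -8.47210097e-01],
       [-1.44574206e-03,  9.65246859e-01,  2.61335821e-01,
        -6.79772623e+01],
       [ 0.00000000e+00,  0.00000000e+00,  0.00000000e+00,
         1.00000000e+00]])}
```

View pics/top0.png

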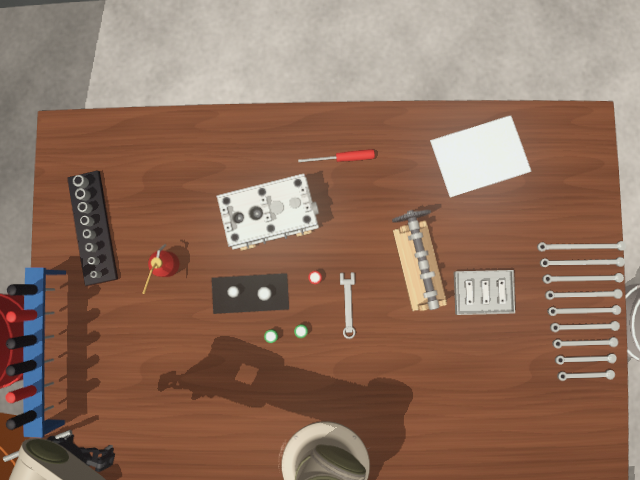

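View pics/scene0.png

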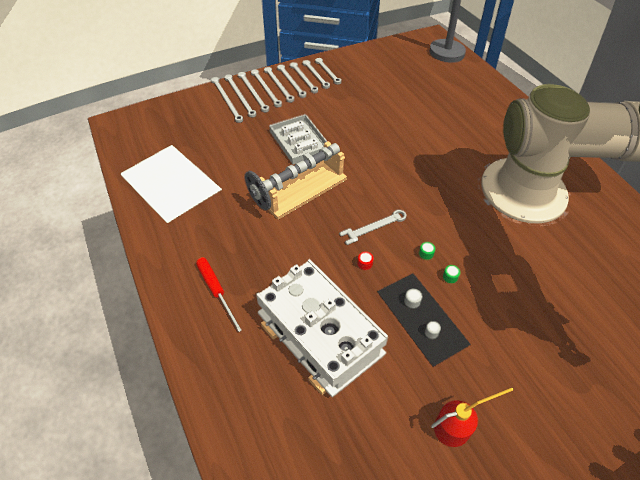

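The top view shows the head around (268,212) with its empty bores at (238,217) and (256,212), so the timing end points image-left. The tappets are on the mat at (233,292) and (264,294). The camshaft runs from (438,307) to its sprocket at (410,215).

```bash
cat > h.py <<'E'
import numpy as np, cv2
from scipy.spatial.transform import Rotation as R
from rig import ctrl,viewer,order
def rot(q): return R.from_quat(np.r_[q[1:],q[0]]).as_matrix()
def cam(n,s=None):
    c=viewer.calibration(n)
    if n=="wrist":
        s=s or ctrl.sense(); T=np.eye(4); T[:3,:3]=rot(s["ee_rot"]); T[:3,3]=s["eef_pos"]
        M=T@np.array(c["T_tool_cam"]); return c,M[:3,:3],M[:3,3]
    return c,rot(c["attitude"]),np.array(c["xyz"])
def pix2w(C,uv,z):
    c,A,p=C; d=(np.array(uv,float)-[c["cx"],c["cy"]])/[c["fx"],c["fy"]]; u=d.copy()
    for _ in range(20): u=d/(1+c["k1"]*(u@u))
    r=A@np.r_[u,1]; return p+r*(z-p[2])/r[2]
def w2pix(C,P):
    c,A,p=C; q=A.T@(np.array(P,float)-p); u=q[:2]/q[2]
    return u*(1+c["k1"]*(u@u))*[c["fx"],c["fy"]]+[c["cx"],c["cy"]]
E
python3 - <<'E'
from h import *
im=cv2.imread("pics/top0.png")[165:325,205:445]
cv2.imwrite("pics/c1.png",cv2.resize(im,(800,533),interpolation=cv2.INTER_CUBIC))
C=cam("top")
for n,uv,z in [("b73",(238,217),85),("b27",(256,212),85),("f27",(278,207),89),("f73",(295,203),89),("exT",(233,292),29),("inT",(264,294),29),("camL",(438,306),75),("spr",(410,216),75),("base",(325,460),0)]: print(n,pix2w(C,uv,z).round())
E
```

```text
b73 [632. 208.  85.]
b27 [644. 163.  85.]
f27 [655. 108.  89.]
f73 [665.  66.  89.]
exT [446. 230.  29.]
inT [440. 150.  29.]
camL [ 408. -283.   75.]
spr [ 631. -219.   75.]
base [11. -1.  0.]
```

View pics/c1.png

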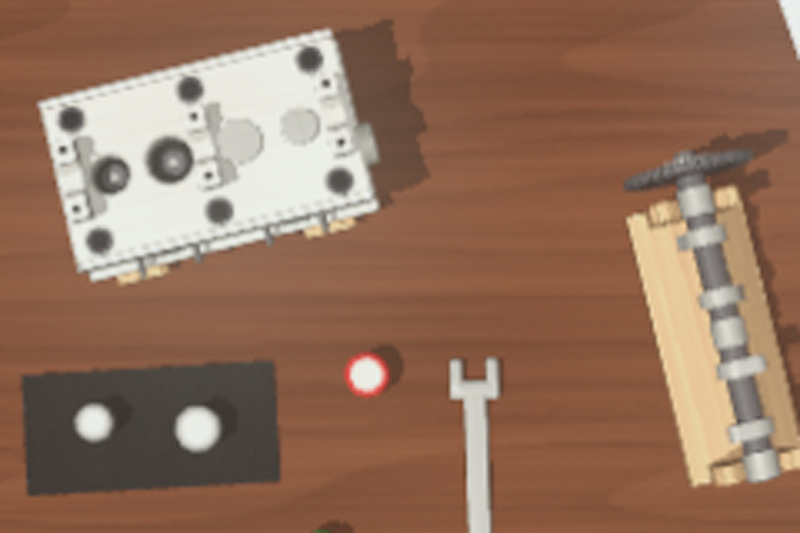

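Run:
```python
from h import *
C=cam("top")
def c(u,v): return (205+u/800*240,165+v/533*160)
P=np.array([pix2w(C,c(u,v),z)[:2] for u,v,z in [(300,125,89),(240,142,89),(170,160,85),(110,175,85)]])
X=np.array([-73,-27,27,73])
a=np.polyfit(X,P[:,0],1);b=np.polyfit(X,P[:,1],1)
print("head",P.round(),a,b,np.degrees(np.arctan2(b[0],a[0])),np.hypot(a[0],b[0]))
for n,u,v,z in [("ex",95,423,29),("in",198,430,29),("j-100",761,466,88),("j0",730,332,88),("j100",694,198,88),("hub",685,165,75)]: print(n,pix2w(C,c(u,v),z).round())
print(rot(ctrl.sense()["ee_rot"]).round(3))
```

```text
head [[666.  66.]
 [654. 110.]
 [642. 163.]
 [631. 208.]] [-2.38832175e-01  6.48106685e+02] [  0.9753602 136.730563 ] 103.75903673712119 1.0041754487289276
ex [446. 229.  29.]
in [440. 149.  29.]
j-100 [ 411. -269.   88.]
j0 [ 509. -249.   88.]
j100 [ 608. -225.   88.]
hub [ 635. -220.   75.]
[[-0.001  0.221  0.975]
 [-0.001  0.975 -0.221]
 [-1.    -0.001 -0.   ]]
```

```bash
cat >> h.py <<'E'
def delta(xyz,yaw):
    """tool-axis shift and turn(deg) to reach tool-down pose with tool y at yaw(deg)"""
    s=ctrl.sense(); A=rot(s["ee_rot"]); y=np.radians(yaw)
    B=np.array([[0,np.cos(y),np.sin(y)],[0,np.sin(y),-np.cos(y)],[-1,0,0]])
    print("delta",(A.T@(np.array(xyz)-s["eef_pos"])).round(1),np.degrees(R.from_matrix(A.T@B).as_rotvec()).round(1),"t",s["time_s"])
E
python3 -c "
from h import *
delta((441,150,140),13.8)"
```

```text
delta [  91.  -280.9  397. ] [63.4  0.   0.1] t 0.1
```

Request:
carry_out --pt "-1 11 -35 50 8 0 0" --pt "-1 23 -70 99 16 0 0" --pt "-1 34 -105 149 24 0 0" --pt "-1 46 -140 198 32 0 0" --pt "-1 57 -175 248 40 0 0" --newtons 40

```text
time_s: 0.72
eef_pos: [320.1, 284.9, 173.9]
ee_rot: [0.633, 0.316, 0.633, -0.316]
force: [0.3, 0.9, -0.3]
grip_width: 1.001
```

```bash
python3 -c "
from h import *
delta((441,150,140),13.8)"
```

```text
delta [ 33.9  15.4 180.5] [23.2 -0.  -0. ] t 0.725
```

Request:
carry_out --pt "-1 11 5 60 8 0 0" --pt "-1 22 10 120 16 0 0" --pt "-1 34 15.4 180.5 23.2 0 0" --pt "-1 34 15.4 180.5 23.2 0 0" --pt "-1 34 15.4 180.5 23.2 0 0"

```text
time_s: 1.35
eef_pos: [440.2, 152.4, 140.1]
ee_rot: [0.557, 0.435, 0.558, -0.435]
force: [0.3, -0.2, -0.3]
grip_width: 0.997
```

Run:
```python
from h import *
s=ctrl.sense(); print(s["eef_pos"],s["dq"].round(3)); C=cam("wrist",s)
im=viewer.capture("wrist")[:,:,::-1].copy(); cv2.imwrite("pics/w1.png",im)
for n,P in dict(inn=(440,149,29),ex=(446,229,29)).items(): print(n,w2pix(C,P).round(1))
```

```text
[440.20530107 152.42373332 140.11740788] [ 0.027 -0.017  0.004 -0.001 -0.002 -0.   ]
inn [315.7 235.9]
ex [355.6 120.7]
```

View pics/w1.png

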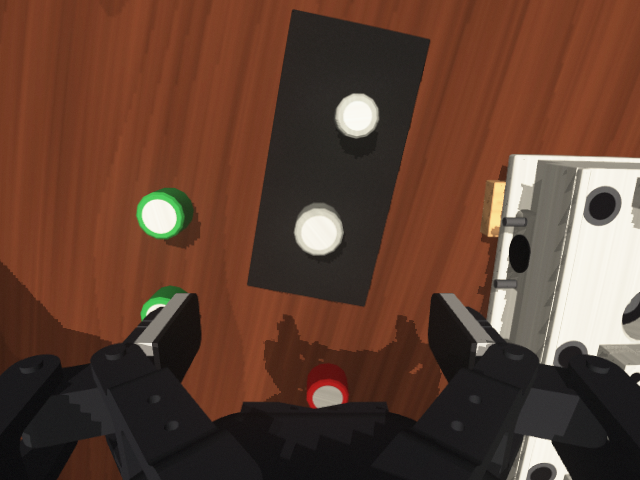

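Wrist view: the inlet tappet crown is at about (319,231) and the exhaust one at (357,116). Both are close to the prediction, and the jaws straddle them along image x.

Run:
```python
from h import *
C=cam("wrist")
im=cv2.imread("pics/w1.png"); g=im.min(2)
n,l,st,ce=cv2.connectedComponentsWithStats((g>140).astype(np.uint8))
for i in range(1,n):
    if 200<st[i,4]<4000 and 240<ce[i,0]<430 and ce[i,1]<300: print(st[i],ce[i].round(1),pix2w(C,ce[i],29).round(1))
print(pix2w(C,(319,231.5),29),pix2w(C,(357,116),29))
a=pix2w(C,(319,231.5),29)
delta((a[0],a[1],16),13.8)
```

```text
[ 336   94   42   42 1401] [356.6 114.5] [445.4 233.3  29. ]
[ 295  208   47   47 1715] [318.  230.9] [440.6 153.2  29. ]
[441.31748382 152.95862676  29.        ] [445.88139924 232.45889651  29.        ]
delta [124.3   1.3   0.3] [ 0.3 -0.   0. ] t 1.4
```

Request:
carry_out --pt "-0.5 50 1.3 0 0 0 0" --pt "-0.5 100 1.3 0 0 0 0" --pt "-0.5 124.5 1.3 0 0 0 0" --pt "-0.5 124.5 1.3 0 0 0 0" --pt "1 124.5 1.3 0 0 0 0" --newtons 40

```text
time_s: 2.02
eef_pos: [442.4, 153.2, 17.1]
ee_rot: [0.558, 0.435, 0.557, -0.434]
force: [0.4, 0.5, -0.2]
grip_width: 0.553
```

Request:
carry_out --pt "1 0 0 0 0 0 0" --pt "1 0 0 0 0 0 0" --pt "1 0 0 0 0 0 0" --pt "1 0 0 0 0 0 0" --pt "1 0 0 0 0 0 0"

```text
time_s: 2.65
eef_pos: [442.6, 152.9, 17.4]
ee_rot: [0.558, 0.436, 0.557, -0.434]
force: [-1.2, 2.0, 7.6]
grip_width: 0.373
```

Run:
```python
from h import *
delta((632,150,175),13.8)
```

```text
delta [-157.2  183.4   48.8] [ 0.2  0.  -0.1] t 2.65
```

Request:
carry_out --pt "1 -50 0 0 0 0 0" --pt "1 -100 10 4 0 0 0" --pt "1 -140 65 10 0 0 0" --pt "1 -165 120 12 0 0 0" --pt "1 -172 180 14 0 0 0"

```text
time_s: 3.28
eef_pos: [620.7, 182.8, 191.5]
ee_rot: [0.559, 0.436, 0.556, -0.434]
force: [0.9, -0.5, 0.2]
grip_width: 0.373
```

Request:
carry_out --pt "1 0 18 0 0 0 0" --pt "1 0 18 0 0 0 0" --pt "1 0 18 0 0 0 0" --pt "1 0 18 0 0 0 0" --pt "1 0 18 0 0 0 0"

```text
time_s: 3.9
eef_pos: [635.7, 186.6, 188.1]
ee_rot: [0.557, 0.435, 0.557, -0.435]
force: [-0.4, -0.4, -0.5]
grip_width: 0.371
```

Run:
```python
from h import *
s=ctrl.sense(); print(s["eef_pos"],s["dq"].round(3),s["grip_width"],s["force"].round(1)); C=cam("wrist",s)
im=viewer.capture("wrist")[:,:,::-1].copy(); cv2.imwrite("pics/w2.png",im)
for n,P in dict(inn=(642,163,85),ex=(631,208,85)).items(): print(n,w2pix(C,P).round(1))
```

```text
[635.74863351 186.58423079 188.11432095] [-0.001  0.007 -0.007  0.001  0.    -0.   ] 0.371098382749829 [-0.4 -0.4 -0.5]
inn [317.5 268.9]
ex [318.1 201.6]
```

View pics/w2.png

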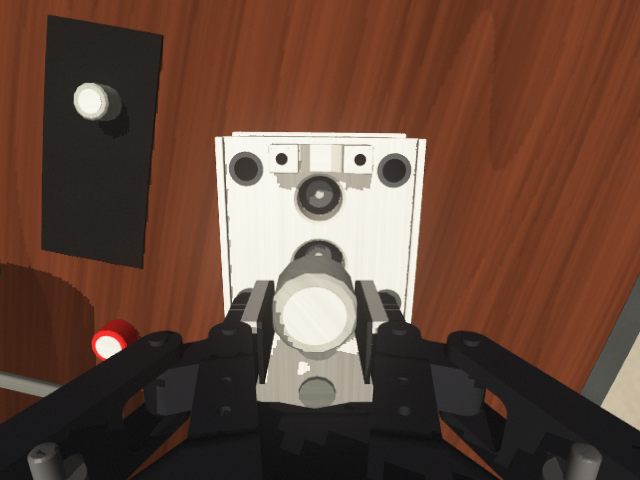

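The tappet is held crown up between the pads, with its crown centre at (315,313). The exhaust bore mouth is at (320,198), and the inlet bore is half hidden with its top edge at row 240 and centre about (318.5,266).

Run:
```python
from h import *
C=cam("wrist")
for n,uv in dict(ex=(320,198),inn=(318.5,266)).items(): print(n,pix2w(C,uv,85).round(1))
s=ctrl.sense();A=rot(s["ee_rot"])
for dx in(-12,-9): print(w2pix(C,s["eef_pos"]+A@[dx,0,0]).round(1))
print("crown at z+11.6",(A.T@(pix2w(C,(315,313),s["eef_pos"][2]+11.6)-s["eef_pos"])).round(1))
im=cv2.imread("pics/w2.png")[165:345,240:400]
cv2.imwrite("pics/c2.png",cv2.resize(im,None,fx=3.33,fy=3.33,interpolation=cv2.INTER_CUBIC))
```

```text
ex [631.7 210.6  85. ]
inn [642.2 165.2  85. ]
[319.2 313.9]
[319.1 310.3]
crown at z+11.6 [-11.6  -1.6  -0.2]
```

View pics/c2.png

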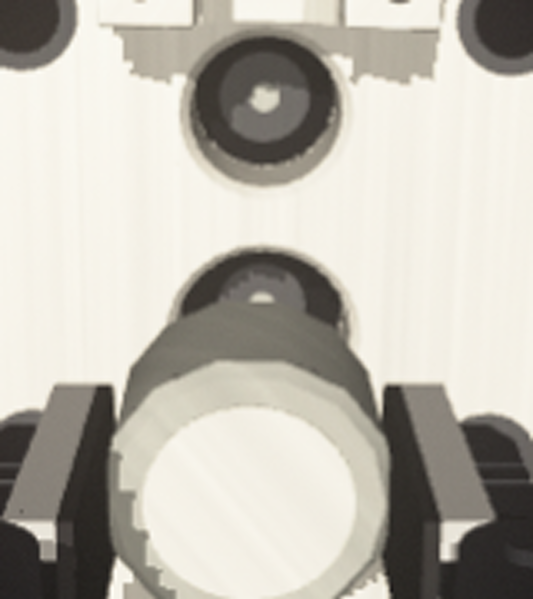

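Run:
```python
from h import *
C=cam("wrist"); ty=np.array([.971,.238,0])
e=pix2w(C,(319.1,197.1),85)+1.6*ty; i=pix2w(C,(319.1,265.7),85)+1.6*ty
d=e-i; print(e.round(1),i.round(1),np.hypot(*d[:2]),np.degrees(np.arctan2(d[1],d[0])))
delta((i[0],i[1],110),13.8)
```

```text
[632.5 211.4  85. ] [644.1 165.9  85. ] 46.962276647703675 104.3084658913307
delta [78.   3.  22.1] [ 0.2  0.  -0. ] t 3.95
```

Request:
carry_out --pt "1 0 3 21.7 0 0 0" --pt "1 40 3 21.7 0 0 0" --pt "1 82 3 21.7 0 0 0" --pt "1 82 3 21.7 0 0 0" --pt "1 82 3 21.7 0 0 0"

```text
time_s: 4.58
eef_pos: [645.4, 165.8, 107.7]
ee_rot: [0.558, 0.436, 0.556, -0.435]
force: [0.9, -0.3, 0.2]
grip_width: 0.369
```

Run:
```python
from h import *
delta((643.9,166.3,88),13.8)
```

```text
delta [19.7 -1.4 -0.9] [ 0.2  0.  -0.2] t 4.575
```

Request:
carry_out --pt "1 0 -0.7 -0.5 0 0 0" --pt "1 5 -0.7 -0.5 0 0 0" --pt "1 10 -0.7 -0.5 0 0 0" --pt "1 15 -0.7 -0.5 0 0 0" --pt "1 18 -0.7 -0.5 0 0 0"

```text
time_s: 5.2
eef_pos: [643.4, 166.6, 87.1]
ee_rot: [0.557, 0.435, 0.557, -0.435]
force: [0.1, 0.1, -0.9]
grip_width: 0.376
```

Run:
```python
from h import *
s=ctrl.sense();print(s["force"],s["wrist_torque"])
delta((643.9,166.3,88),13.8)
```

```text
[ 0.0531646   0.13605295 -0.9434388 ] [ 0.028631   -0.00483062  0.00755432]
delta [-0.9  0.4  0.5] [ 0.2 -0.   0. ] t 5.2
```

Request:
carry_out --pt "0.2 0 0 0 0 0 0" --pt "-0.3 0 0 0 0 0 0" --pt "-0.3 0 0 0 0 0 0" --pt "-0.3 -40 0 0 0 0 0" --pt "-0.3 -90 0 0 0 0 0"

```text
time_s: 5.82
eef_pos: [643.0, 166.6, 178.0]
ee_rot: [0.557, 0.435, 0.558, -0.436]
force: [0.0, 0.3, 0.0]
grip_width: 0.65
```

Run:
```python
from h import *
C=cam("wrist")
cv2.imwrite("pics/w3.png",viewer.capture("wrist")[:,:,::-1])
for z in (89,101): print(z,w2pix(C,np.array((643.9,166.3,z))-1.6*np.array([.971,.238,0])).round(1))
delta((445.5+1.5,232.5,16),13.8)
```

```text
89 [316.3 240.8]
101 [316.3 246.3]
delta [ 168.6 -178.5 -112.2] [ 0.2  0.1 -0.6] t 5.875
```

View pics/w3.png

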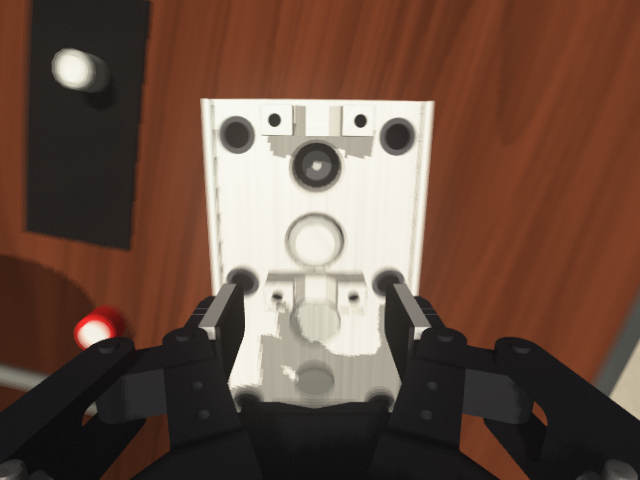

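The inlet tappet is down in its bore, crown at about (315,240) where I predicted for z 89. Exhaust tappet next.

Request:
carry_out --pt "-0.3 0 -45 -28 0 0 0" --pt "-0.3 10 -90 -56 0 0 0" --pt "-0.3 50 -135 -85 0 0 0" --pt "-0.3 90 -178.3 -112.7 0 0 0" --pt "-0.3 110 -178.3 -112.7 0 0 0.6"

```text
time_s: 6.5
eef_pos: [440.2, 233.5, 66.5]
ee_rot: [0.56, 0.437, 0.556, -0.432]
force: [1.8, -0.2, 0.0]
grip_width: 0.648
```

Run:
```python
from h import *
delta((447.2,233,16.5),13.8)
```

```text
delta [50.   6.3  2.2] [ 0.4 -0.  -0.5] t 6.5
```

Request:
carry_out --pt "-0.3 0 0 0 0 0 0" --pt "-0.3 15 0 0 0 0 0" --pt "-0.3 15 0 0 0 0 0" --pt "-0.3 15 0 0 0 0 0" --pt "-0.3 15 0 0 0 0 0"

```text
time_s: 7.12
eef_pos: [443.7, 232.7, 53.0]
ee_rot: [0.56, 0.438, 0.555, -0.432]
force: [-0.3, -0.0, 0.4]
grip_width: 0.648
```

Run:
```python
from h import *
delta((447.2,233,16.5),13.8)
```

```text
delta [36.5  3.   0.6] [ 0.2 -0.  -0.6] t 7.125
```

Request:
carry_out --pt "-0.3 12 3 0.6 0 0 -0.6" --pt "-0.3 24 3 0.6 0 0 -0.6" --pt "-0.3 36.5 3 0.6 0 0 -0.6" --pt "-0.3 36.5 3 0.6 0 0 -0.6" --pt "1 36.5 3 0.6 0 0 -0.6"

```text
time_s: 7.75
eef_pos: [446.9, 233.0, 16.2]
ee_rot: [0.557, 0.435, 0.557, -0.435]
force: [-0.9, 0.6, -0.3]
grip_width: 0.452
```

Request:
carry_out --pt "1 0 0 0 0 0 0" --pt "1 0 0 0 0 0 0" --pt "1 0 0 0 0 0 0" --pt "1 0 0 0 0 0 0" --pt "1 -20 0 0 0 0 0"

```text
time_s: 8.38
eef_pos: [446.1, 232.8, 35.6]
ee_rot: [0.557, 0.435, 0.558, -0.436]
force: [0.9, 0.2, 0.3]
grip_width: 0.305
```

Run:
```python
from h import *
delta((632.7,211.2,130),13.8)
```

```text
delta [-94.8 175.6  66.2] [0.2 0.  0.1] t 8.375
```

Request:
carry_out --pt "1 -50 0 0 0 0 0" --pt "1 -100 25 10 0 0 0" --pt "1 -125 80 30 0 0 0" --pt "1 -125 130 50 0 0 0" --pt "1 -125 175 66 0 0 0"

```text
time_s: 9.0
eef_pos: [634.3, 210.9, 161.3]
ee_rot: [0.557, 0.435, 0.557, -0.435]
force: [0.1, -0.5, 0.3]
grip_width: 0.305
```

Request:
carry_out --pt "1 0 0 0 0 0 0" --pt "1 0 0 0 0 0 0" --pt "1 0 0 0 0 0 0" --pt "1 0 0 0 0 0 0" --pt "1 0 0 0 0 0 0"

```text
time_s: 9.62
eef_pos: [632.3, 211.6, 161.5]
ee_rot: [0.557, 0.435, 0.557, -0.435]
force: [-0.4, 0.6, -0.8]
grip_width: 0.299
```

Run:
```python
from h import *
s=ctrl.sense();C=cam("wrist",s);A=rot(s["ee_rot"])
im=viewer.capture("wrist")[:,:,::-1].copy()
cv2.imwrite("pics/c3.png",cv2.resize(im[140:380,200:440],(600,600),interpolation=cv2.INTER_CUBIC))
print(s["eef_pos"]); ty=np.array([.971,.238,0])
print("exb",w2pix(C,np.array((632.7,211.2,85))-1.6*ty),"crown",w2pix(C,s["eef_pos"]+A@[-12.5,-1.6,0]))
delta((632.7,211.2,105),13.8)
```

```text
[632.28548771 211.59583806 161.51847364]
exb [315.24024494 246.57892658] crown [314.94234012 314.47427184]
delta [56.4  0.2  0.4] [ 0.2 -0.  -0. ] t 9.675
```

View pics/c3.png

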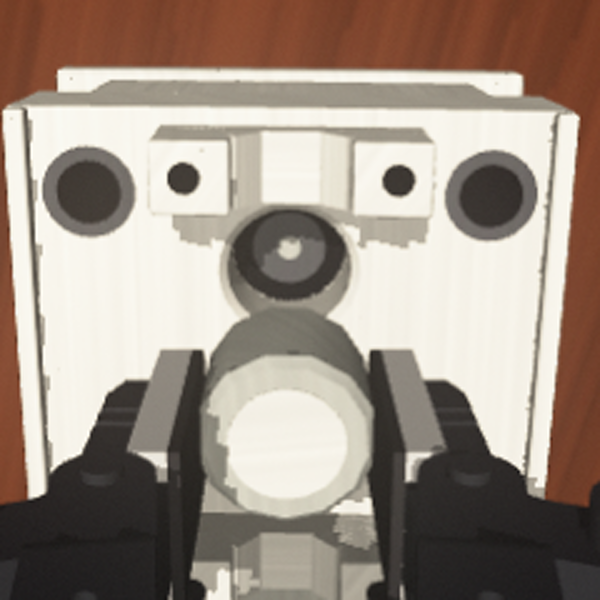

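Crown centre (315,314) and exhaust bore (314.5,246) both match the prediction to within a pixel. Inserting.

Request:
carry_out --pt "1 30 0 0.3 0 0 0" --pt "1 57 0 0.3 0 0 0" --pt "1 57 0 0.3 0 0 0" --pt "1 57 0 0.3 0 0 0" --pt "1 62 0 0.3 0 0 0"

```text
time_s: 10.3
eef_pos: [633.4, 211.3, 100.8]
ee_rot: [0.558, 0.436, 0.557, -0.434]
force: [-1.4, 0.1, -0.7]
grip_width: 0.301
```

Request:
carry_out --pt "1 3 0 0 0 0 0" --pt "1 6 0 0 0 0 0" --pt "1 9 0 0 0 0 0" --pt "1 12 0 0 0 0 0" --pt "1 12 0 0 0 0 0"

```text
time_s: 10.92
eef_pos: [632.5, 211.1, 86.8]
ee_rot: [0.557, 0.435, 0.557, -0.435]
force: [-0.2, 0.3, -0.1]
grip_width: 0.302
```

Run:
```python
from h import *
s=ctrl.sense();print(s["force"],s["wrist_torque"])
delta((632.4,211.2,87),13.8)
```

```text
[-0.21037565  0.2688229  -0.08851537] [-0.01197154  0.01633171  0.02018152]
delta [-0.2 -0.1 -0.1] [ 0.2 -0.   0. ] t 10.925
```

Request:
carry_out --pt "0.2 0 0 0 0 0 0" --pt "-0.3 0 0 0 0 0 0" --pt "-0.3 0 0 0 0 0 0" --pt "-0.3 -40 0 0 0 0 0" --pt "-0.3 -90 0 0 0 0 0"

```text
time_s: 11.55
eef_pos: [632.1, 211.0, 177.4]
ee_rot: [0.557, 0.435, 0.558, -0.436]
force: [1.2, -0.3, 0.5]
grip_width: 0.65
```

Request:
carry_out --pt "-0.3 -3 0 0 0 0 0" --pt "-0.3 -3 0 0 0 0 0" --pt "-0.3 -3 0 0 0 0 0" --pt "-0.3 -3 0 0 0 0 0" --pt "-0.3 -3 0 0 0 0 0"

```text
time_s: 12.18
eef_pos: [632.5, 211.1, 179.6]
ee_rot: [0.557, 0.435, 0.558, -0.435]
force: [-0.7, 0.3, 0.8]
grip_width: 0.652
```

Run:
```python
from h import *
s=ctrl.sense();C=cam("wrist",s);A=rot(s["ee_rot"])
im=viewer.capture("wrist")[:,:,::-1].copy()
cv2.imwrite("pics/c4.png",cv2.resize(im[140:440,160:480],(800,750),interpolation=cv2.INTER_CUBIC)[:600])
ty=np.array([.971,.238,0])
for z in(89,98):
  for p in((632.5,211.2,z),(643.6,166.5,z)): print(z,(w2pix(C,np.array(p)-1.6*ty)-[160,140])*2.5)
```

```text
89 [387.27445987 247.99655878]
89 [386.66307366 414.75278459]
98 [387.28116413 258.0442312 ]
98 [386.64763636 430.10423973]
```

View pics/c4.png

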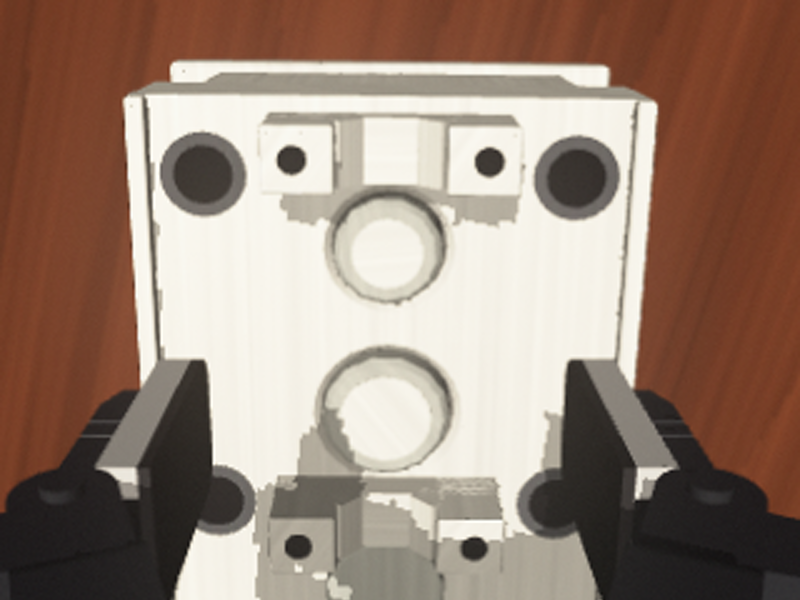

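Both tappets are home: crowns at about (387,250) and (387,412), matching z = 89, with no tilt. On to the camshaft.

Run:
```python
from h import *
delta((558,-238,185),-77.4)
```

```text
delta [  -5.1 -181.2  417.6] [91.4  0.   0. ] t 12.225
```

Request:
carry_out --pt "-1 -5 -18 42 9 0 0" --pt "-1 -10 -40 94 19 0 0" --pt "-1 -10 -63 146 29 0 0" --pt "-1 -10 -86 198 39 0 0" --pt "-1 -10 -108 250 49 0 0"

```text
time_s: 12.85
eef_pos: [587.9, -59.3, 190.3]
ee_rot: [0.325, 0.628, 0.325, -0.628]
force: [0.5, 0.3, -0.4]
grip_width: 1.001
```

Run:
```python
from h import *
delta((558,-238,185),-77.4)
```

```text
delta [  5.3  78.8 163.1] [42.1 -0.  -0. ] t 12.85
```

Request:
carry_out --pt "-1 2 20 40 10 0 0" --pt "-1 4 40 82 20 0 0" --pt "-1 5 60 123 30 0 0" --pt "-1 5 78.8 163 40 0 0" --pt "-1 5 78.8 163 42 0 0"

```text
time_s: 13.48
eef_pos: [558.9, -238.9, 184.8]
ee_rot: [-0.078, -0.703, -0.078, 0.703]
force: [-0.5, 1.0, -0.4]
grip_width: 1.002
```

Request:
carry_out --pt "-1 0 0 0 0 0 0" --pt "-1 0 0 0 0 0 0" --pt "-1 0 0 0 0 0 0" --pt "-1 0 0 0 0 0 0" --pt "-1 0 0 0 0 0 0"

```text
time_s: 14.1
eef_pos: [559.7, -236.2, 185.2]
ee_rot: [0.08, 0.703, 0.08, -0.703]
force: [0.4, 0.8, 0.3]
grip_width: 1.0
```

Run:
```python
from h import *
s=ctrl.sense();C=cam("wrist",s);A=rot(s["ee_rot"]);print(s["eef_pos"])
im=viewer.capture("wrist")[:,:,::-1].copy()
cv2.imwrite("pics/w5.png",im)
delta((558,-238,185),-77.4)
for x in(33,67): print(w2pix(C,np.array((509,-249,75))+x*np.array([.976,.218,0])))
```

```text
[ 559.70979673 -236.15871367  185.17541963]
delta [0.2 1.3 2. ] [ 0.5  0.  -0. ] t 14.15
[316.04803509 255.32466651]
[316.60248883 207.05864335]
```

View pics/w5.png

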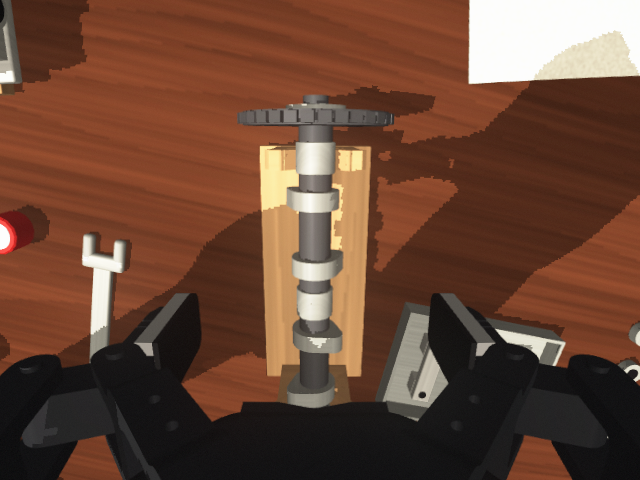

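The camshaft lies along image column 315, with the plain shaft between its lobes at rows 211 and 254 (centre about 232). Sprocket at row 116.

Run:
```python
from h import *
C=cam("wrist");A=rot(ctrl.sense()["ee_rot"])
b=pix2w(C,(315,232),77); e=pix2w(C,(316,158),77);m=pix2w(C,(314.8,304),77); d=e-m
print(b,e,m,np.hypot(*d[:2]),np.degrees(np.arctan2(d[1],d[0])))
b=(m+d/2*1.0)+A@[0,1.6,0]; b2=pix2w(C,(315,232),77)+A@[0,1.6,0]
print(b,b2); delta((b2[0],b2[1],56),-77.4)
```

```text
[ 557.78707736 -237.24578527   77.        ] [ 605.91531012 -226.64998196   77.        ] [ 506.01076456 -249.21175896   77.        ] 102.42046672469287 12.725821412955765
[ 556.32432583 -239.48954638   77.00002414] [ 558.14836585 -238.80446119   77.00002414]
delta [129.2   2.2   2.1] [ 0.5  0.  -0. ] t 14.15
```

Request:
carry_out --pt "-1 0 2.2 2.1 0.4 0 0" --pt "-1 45 2.2 2.1 0.4 0 0" --pt "-1 90 2.2 2.1 0.4 0 0" --pt "-1 110 2.2 2.1 0.4 0 0" --pt "-1 110 2.2 2.1 0.4 0 0"

```text
time_s: 14.78
eef_pos: [557.4, -238.8, 73.9]
ee_rot: [-0.077, -0.702, -0.078, 0.704]
force: [-0.4, 1.2, 0.6]
grip_width: 1.003
```

Run:
```python
from h import *
print(ctrl.sense()["force"])
delta((558.1,-238.8,56),-77.3)
```

```text
[-0.35961326  1.15100882  0.57078791]
delta [17.9  0.2 -0.7] [-0.1  0.1  0.1] t 14.775
```

Request:
carry_out --pt "-1 9 0 -0.5 0 0 0" --pt "-1 18 0 -0.5 0 0 0" --pt "-1 18 0 -0.5 0 0 0" --pt "0.2 18 0 -0.5 0 0 0" --pt "1 18 0 -0.5 0 0 0" --newtons 100

```text
time_s: 15.4
eef_pos: [558.8, -238.9, 57.5]
ee_rot: [0.078, 0.703, 0.078, -0.703]
force: [-0.1, 0.9, 0.1]
grip_width: 0.601
```

Request:
carry_out --pt "1 0 0 0 0 0 0" --pt "1 0 0 0 0 0 0" --pt "1 0 0 0 0 0 0" --pt "1 0 0 0 0 0 0" --pt "1 0 0 0 0 0 0"

```text
time_s: 16.02
eef_pos: [558.2, -236.9, 57.7]
ee_rot: [-0.077, -0.702, -0.079, 0.703]
force: [-5.1, 11.1, 9.1]
grip_width: 0.227
```

Run:
```python
from h import *
s=ctrl.sense();print(s["force"],s["wrist_torque"],s["grip_width"],s["eef_pos"],s["dq"].round(3))
delta((558.1,-238.8,56),-77.3)
```

```text
[-5.05700414 11.07229501  9.09675496] [ 1.66122666  0.67551293 -0.03044736] 0.22745584410901662 [ 558.16307839 -236.89902093   57.65319035] [-0.001  0.    -0.     0.    -0.001  0.001]
delta [1.6 1.8 0.5] [-0.   0.1  0.2] t 16.025
```

Request:
carry_out --pt "1 -2 -1.8 0 0 0 0" --pt "1 -12 -1.8 0 0 0 0" --pt "1 -27 -1.8 0 0 0 0" --pt "1 -42 -1.8 0 0 0 0" --pt "1 -57 -1.8 0 0 0 0"

```text
time_s: 16.65
eef_pos: [558.3, -237.3, 115.5]
ee_rot: [0.078, 0.703, 0.078, -0.703]
force: [0.7, -0.3, -7.1]
grip_width: 0.228
```

Request:
carry_out --pt "1 -20 0 0 0 0 0" --pt "1 -45 0 0 0 0 0" --pt "1 -65 0 0 0 0 0" --pt "1 -70 0 0 0 0 0" --pt "1 -70 0 0 0 0 0"

```text
time_s: 17.27
eef_pos: [558.0, -237.0, 184.0]
ee_rot: [-0.078, -0.703, -0.078, 0.703]
force: [0.3, -0.4, -7.3]
grip_width: 0.221
```

Run:
```python
from h import *
s=ctrl.sense();C=cam("wrist",s);A=rot(s["ee_rot"]);print(s["force"],s["wrist_torque"],s["grip_width"],s["eef_pos"],s["dq"].round(3))
a=viewer.capture("wrist")[:,:,::-1]; b=viewer.capture("scene")[:,:,::-1]
cv2.imwrite("pics/w6.png",np.hstack([cv2.resize(a[60:460,170:470],(400,533)),cv2.resize(b[100:300,220:370],(400,533),interpolation=cv2.INTER_CUBIC)]))
```

```text
[ 0.31497119 -0.38365569 -7.28506215] [-0.01714441  0.02430818 -0.00232824] 0.2205988070154324 [ 558.03199018 -237.01728554  184.0055815 ] [ 0.001  0.016  0.016  0.001 -0.004 -0.001]
```

View pics/w6.png

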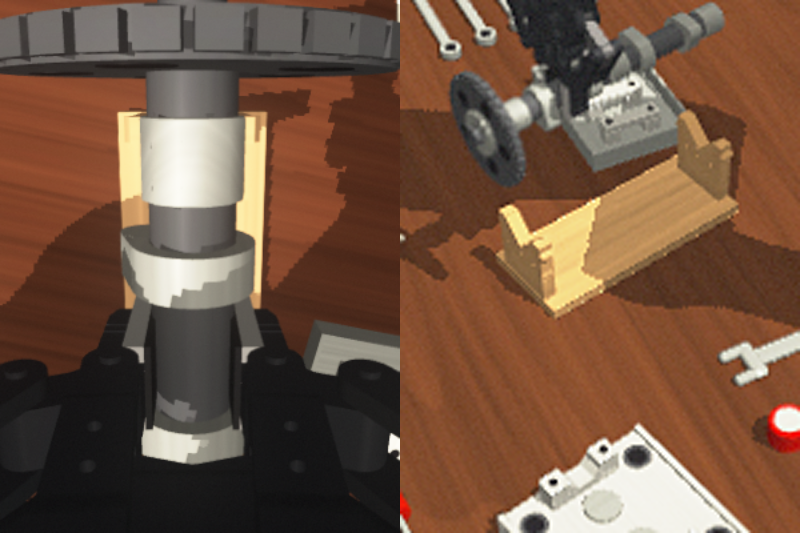

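Camshaft is lifted level and clear of the cradle. The wrist torque is about 0.02 N·m, so the grip is at the balance point. Carrying it over.

Run:
```python
from h import *
delta((638,188.9,200),13.9)
```

```text
delta [ -16.5 -398.  -171.3] [-91.3  -0.    0.1] t 17.375
```

Request:
carry_out --pt "1 -6 -15 -6 -4 0 0" --pt "1 -12 -50 -22 -12 0 0" --pt "1 -16 -90 -39 -21 0 0" --pt "1 -16 -130 -56 -30 0 0" --pt "1 -16 -170 -73 -39 0 0"

```text
time_s: 18.0
eef_pos: [592.1, -53.8, 199.4]
ee_rot: [-0.309, -0.635, -0.31, 0.636]
force: [-0.2, 0.1, -6.9]
grip_width: 0.221
```

Run:
```python
from h import *
delta((638,188.9,200),13.9)
```

```text
delta [  -0.6 -113.5 -219.4] [-52.   -0.    0.1] t 18.0
```

Request:
carry_out --pt "1 0 -20 -38 -9 0 0" --pt "1 0 -40 -76 -18 0 0" --pt "1 0 -60 -114 -27 0 0" --pt "1 0 -78 -150 -36 0 0" --pt "1 0 -94 -181 -44 0 0"

```text
time_s: 18.62
eef_pos: [630.7, 146.5, 199.1]
ee_rot: [0.525, 0.473, 0.526, -0.474]
force: [0.9, -0.3, -7.5]
grip_width: 0.226
```

Run:
```python
from h import *
delta((638,188.9,145),13.9)
```

```text
delta [ 54.1  11.7 -41.4] [-8.  -0.   0.1] t 18.625
```

Request:
carry_out --pt "1 0 6 -24 -4 0 0" --pt "1 0 11.7 -38 -7 0 0" --pt "1 0 11.7 -41.4 -8 0 0" --pt "1 20 11.7 -41.4 -8 0 0" --pt "1 40 11.7 -41.4 -8 0 0"

```text
time_s: 19.25
eef_pos: [638.4, 186.3, 159.5]
ee_rot: [0.556, 0.437, 0.555, -0.438]
force: [0.3, -0.4, -7.2]
grip_width: 0.222
```

Request:
carry_out --pt "1 8 0 0 0 0 0" --pt "1 14 0 0 0 0 0" --pt "1 14 0 0 0 0 0" --pt "1 14 0 0 0 0 0" --pt "1 14 0 0 0 0 0"

```text
time_s: 19.88
eef_pos: [638.6, 187.4, 146.7]
ee_rot: [0.556, 0.437, 0.556, -0.437]
force: [0.3, -0.6, -7.1]
grip_width: 0.224
```

Run:
```python
from h import *
s=ctrl.sense();print(s["force"],s["wrist_torque"],s["grip_width"],s["eef_pos"],s["dq"].round(3))
delta((638,188.9,140),13.9)
b=viewer.capture("scene")[:,:,::-1];a=viewer.capture("top")[:,:,::-1]
cv2.imwrite("pics/f1.png",np.hstack([cv2.resize(b[190:410,220:420],(400,440),interpolation=cv2.INTER_CUBIC),cv2.resize(a[160:270,200:300],(400,440),interpolation=cv2.INTER_CUBIC)]))
C=cam("top");S=cam("scene"); d=np.array([np.cos(np.radians(103.8)),np.sin(np.radians(103.8)),0]); o=np.array([649.9,140.3,157])
for n,x in dict(tail=-111,j0=0,hub=132).items(): print(n,"scene",(w2pix(S,o+x*d)-[220,190])*2,"top",(w2pix(C,o+x*d)-[200,160])*4+[400,0])
```

```text
[ 0.28782473 -0.59674058 -7.0638662 ] [ 0.04562978 -0.03308773 -0.00148386] 0.22426174668626772 [638.61584569 187.37174817 146.68773842] [-0.     0.004  0.003  0.    -0.002  0.   ]
delta [ 6.7 -0.2 -1.6] [-0.3  0.  -0. ] t 19.875
tail scene [122.16577344 130.0058709 ] top [828.48604995 135.01657471]
j0 scene [199.73049188 208.26098105] top [645.65782915 182.07924951]
hub scene [304.05105325 312.70622529] top [429.77015696 238.01939777]
```

View pics/f1.png

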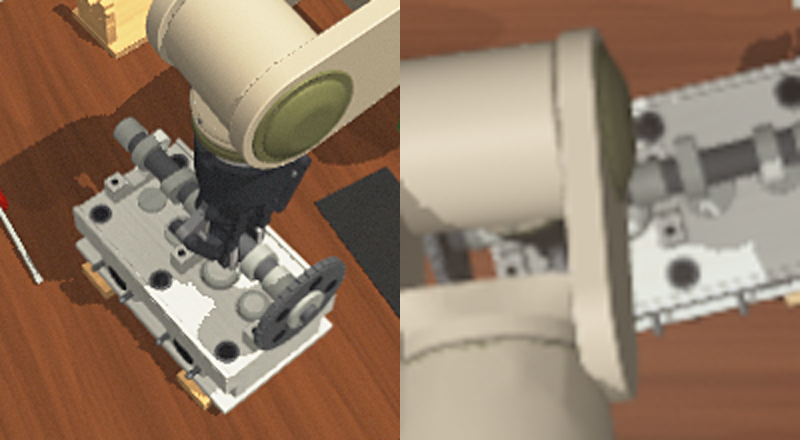

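Request:
carry_out --pt "1 2 0 -0.6 0 0 0" --pt "1 5 0 -1.4 -0.3 0 0" --pt "1 7 0 -1.6 -0.3 0 0" --pt "1 7 0 -1.6 -0.3 0 0" --pt "1 7 0 -1.6 -0.3 0 0"

```text
time_s: 20.6
eef_pos: [638.1, 188.9, 139.2]
ee_rot: [0.557, 0.436, 0.557, -0.436]
force: [0.6, 0.9, -6.2]
grip_width: 0.227
```

Run:
```python
from h import *
s=ctrl.sense();print(s["force"],s["wrist_torque"],s["grip_width"],s["eef_pos"],s["dq"].round(3))
delta((638,188.9,140),13.9)
C=cam("wrist",s);A=rot(s["ee_rot"])
for v in(151,211): print(v,(A.T@(pix2w(C,(275,v),s["eef_pos"][2]+19)-s["eef_pos"])).round(1))
im=viewer.capture("wrist")[:,:,::-1]
cv2.imwrite("pics/f2.png",cv2.resize(im[60:400,120:520],(800,600)))
for x in(-17.3,): print([ (w2pix(C,s["eef_pos"]+A@[x,-1,-z])).round(1).tolist() for z in(40,50,60,70)])
```

```text
[ 0.56726858  0.89614152 -6.23811284] [-0.04745721 -0.03121592 -0.01269491] 0.22709131098787064 [638.13191256 188.90330207 139.22184696] [-0.002 -0.002 -0.001 -0.002  0.002 -0.002]
delta [-0.8 -0.1 -0. ] [ 0.  0. -0.] t 20.6
151 [-19.  -14.4 -60.2]
211 [-19.  -14.9 -40.7]
[[317.0, 212.2], [317.1, 182.3], [317.2, 151.3], [317.3, 119.0]]
```

```bash
python3 -c "
from rig import order
print(order.finish_job())"
```

```text
the job is handed in; nothing more can be done
None
```

Both tappets are in their bores, and the camshaft is being held level over the head, ready for you to oil the journals. I handed the job in at about 20.6 s of the 69 s allowed; no verdict was reported.

**Tappets:** Both went in with almost no force. The wrist picture afterwards showed the bigger one in the bigger bore and the smaller one in the smaller bore. Both crowns were upright at the fully home height, 4 mm above the deck.

**Camshaft:**
- **Lift:** I gripped it at 100 N about 50 mm from the middle journal, which is the balance point. It came up level and clear of the cradle.
- **Where it is held:** The sprocket is at the timing end. The tool was within 1 mm of its target at the last reading, and the axis is about 49 mm above its seat. I found the head's position from where the two tappets went in.
- **Stillness:** Joint speeds were near zero and the wrist force was about the camshaft's weight.

**Checks that were weak or disagreed:**
- **Position over the saddles:** The last picture I viewed, taken just before a final shift of about 7 mm, showed the camshaft over the saddles, but only to about 4 mm. I had reached the picture limit, so I did not see the final pose.
- **Side-to-side offset:** The 1.6 mm camera offset I found with the tappets did not hold at the camshaft. The arm was pushed about 2 mm sideways as the jaws closed, and I took that out on the lift.
- **Balance reading:** The wrist torque readings over the head changed sign from one to the next, so they only place the grip to within about 5 mm.

I didn't touch the oil can, spanner, screwdriver, cap tray or the coloured look-alikes.

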